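# Fetch the spacer plate from behind the bottles and fit it on the cell stand

## Task

Set the round bottle, the square bottle and the jar aside, all three standing on the black rubber mat; then take the flat plate from behind where they stood and thread it over the two pins of the cell stand until it lies flat on the block. Only then put each container back upright on the very spot of the tray where it stood at the start; do not tip them over, and leave the dish, the beaker and the weight alone.

Things in the scene. Friction and masses are not known exactly. Their poses are not given: they have to be found in the camera images.
- round_bottle: Amber glass reagent bottle: round body 54 mm in diameter up to 58 mm, sloping shoulder, and a round white cap 36 mm in diameter from 73 to 105 mm above its underside (good to grip). About 0.26 kg. Loose, upright, origin at the centre of its underside, z up; it may stand at any of the three spots of the tray, turned up to 0.1 rad from it. 
- square_bottle: White plastic bottle with a square body 50 x 50 mm, 62 mm high, a short neck, and a round white cap 36 mm in diameter from 70 to 100 mm above its underside (good to grip). About 0.24 kg. Loose, upright, origin at the centre of its underside, z up; it may stand at any of the three spots of the tray, turned up to 0.1 rad from it. 
- jar: Wide straight clear glass jar, 56 mm in diameter, with a flat round white lid 58 mm in diameter from 70 to 90 mm above its underside; 90 mm high in all. It has no neck. About 0.28 kg. Loose, upright, origin at the centre of its underside, z up; it may stand at any of the three spots of the tray, turned up to 0.1 rad from it. 
- plate: Flat aluminium spacer plate, 50 (its x) x 120 (its y) x 12 mm thick, loose, about 130 g. Two through holes 12 mm in diameter on its long centre line, 45 mm either side of the centre, and a rectangular window in the middle. Origin: centre of its underside, z up. Same when turned half round. It lies flat on the tray behind the row of containers, its long side along the row, about 10 mm from them.
- stand: Cell stand, fixed, left or right of the tray: a foot 80 x 150 x 6 mm under a copper-topped block 40 (its x) x 130 mm (its y) whose top is 24 mm above the origin (centre of the underside, on the bench). Two upright steel pins 8 mm in diameter at x = 0, y = -45 and +45 mm rise to 60 mm above the origin, the last 6 mm tapering.
- tray: Grey tray, fixed, 180 (its x, away from the robot) x 240 mm (its y). Floor 6 mm above its origin (centre of underside, on the bench), rim 3 mm higher. Round marks at x = -32, y = -68, 0, +68 mm: the containers start on them within 4 mm, in any order. The plate lies at about x = +30. Grip containers with fingers front and back (tray's x): side by side they are 10 to 20 mm apart.
- mat: Black rubber mat, fixed, 280 mm (its x) x 130 mm (its y), 4 mm thick, empty: the side area. Origin at the centre of its underside, on the bench. It lies on the other side of the tray from the stand.
- dish: Bystander: covered glass dish, 90 mm in diameter, 16 mm high, loose, beyond the tray. Origin at the centre of its underside.
- beaker: Bystander: open glass beaker about 66 mm in diameter, 80 mm high, loose, beyond the tray. Origin at the centre of its underside.
- weight: Bystander: brass weight 32 mm in diameter, 44 mm high, loose, beyond the tray. Origin at the centre of its underside.

How it is judged:
By the outcome, as a careful person would: the job done as asked, in the order asked, and still so for the second after the job is handed in, with the robot touching nothing.
It also fails if it takes over 144 s, if anything falls off the work surface, if the arm or the gripper's body presses on something with over 40 N, if the wrist force passes 120 N, or if a joint passes its speed limit or range.

## Robot

A 7-joint arm with a two-finger parallel gripper is mounted at the origin on the work surface. World frame = base frame: x ahead of the robot, y to its left, z up, the work surface at z = 0. Lengths are in m, angles in rad, forces in N, time in s.
With the tool pointing down it reaches from about 0.35 to 0.9 m from the base axis. Payload 8.1 kg.
Tool frame: the origin (TCP) lies at the very end of the fingers, on their centre line; the grasp point (between the pads) lies 19 mm behind it (arm.tcp_to_grasp is the distance from the TCP to the grasp point, in m); z points along the fingers, y is the line along which they close (so a half turn about z gives the same grasp; the last joint's range is limited). The gripper opens to 92 mm and grips with 3 to 60 N. Pads are 19 mm wide; open, the fingers measure 130 mm over their backs; the gripper's body (75 mm by 190 mm) begins 47 mm behind the grasp point.
Start: joints at [1.031, 0.434, 0.025, 1.573, -0.012, 1.134, -0.075], TCP at [0.264, -0.566, 0.227] pointing down, gripper open.
Joint ranges: [-2.62, 2.62], [-0.44, 2.09], [-1.27, 1.32], [0.08, 2.57], [-1.32, 4.46], [0.12, 2], [-2.74, 2.74]. Speed limits (rad/s): [2.22, 2.22, 3.01, 3.01, 3.14, 3.14, 3.14].

## Interface

Orientations are given as a rotation vector (axis times angle).
In Python, from cell import arm, imaging, observe gives the robot as it stands (arm), with the cameras (imaging) and the readings as plain functions.
- The arm moves only by the shell command python3 nudge.py [FORCE], which reads ROWS from standard input. ROWS is a JSON list of rows, 1 to 10 of them, each of 5 numbers: dx, dy, dz in shares of the most that a row can go, 1 being 50 mm, then a turn about the tool's z in parts of the range, where 1.0 means pi rad, then the opening from 0.0 (shut) to 1.0 (fully open); each row shifts and turns the commanded pose from where the row before left it, along the tool's axes as they then stand; what a row does not reach is not made up. A row lasts 1/10 s, in which the tool goes at most 0.05 m and 0.15 rad, less where a joint would pass 70% of its speed; a pose out of reach is approached as far as the arm can. The fingers move at their own pace and stop on an object; FORCE is the grip in N (left out, the last holds). Time passes only in rows, so rows that do not move let the fingers close. It prints the time, the measured TCP pose, the force, the opening and the grip force at its end. No shift or turn number may pass 1 either way. Input that does not fit is refused with a message, and nothing moves.
- observe(): the state, without advancing time (a new reading comes with each control period).
- imaging.get_image(name): name is "scene" or "side" or "wrist"; returns a dict with "image" (400x640x3 uint8, blue, green, red), "fx", "fy", "cx", "cy" (pixels), "cam_to_world" (4x4, takes a point from camera to world coordinates); the wrist camera has in their place "mount" (4x4, takes a point from camera to tool coordinates, whose origin is the TCP and whose axes are the flange's). Camera axes: x right, y down, z forward; pixel columns grow to the right and rows downward; lengths in m; the calibration is good to about 2 mm. A picture is of the moment at which its call begins: read the wrist's pose just before it. There is no depth.
- arm.sign_off(): hands the job in; it is judged then, once.
The state is a dict: "clock": time; "joints": joint angles; "dq": joint speeds; "joint_efforts": joint torques, N m; "position": TCP position; "ee_rot": TCP orientation; "force": force on the tool from outside, world axes, zero at the start; "ft_torque": the same for the moment, N m; "width": opening from 0.0 (shut) to 1.0 (fully open); "gripper_force": force on a finger pad.
Only numpy, scipy, OpenCV 4.12 (cv2) and the standard library are available. Lean on these libraries where they do the work, as an engineer would, in place of code of your own. Each camera call takes 0.05 s, during which the arm holds its last target. There are 200 camera calls.

## Working session

There is one attempt and no reset: what is moved stays moved. The work goes in short steps, Python scripts to look and compute and a shell command to move; the robot and the scene stay as the last step left them, time stands still between calls to the robot, and variables do not carry over. Pictures are saved under pics/ and viewed, at most 14 in all, crops included, and the job is handed in when it is done.

```bash
ls; mkdir -p pics; python3 - <<'E'
from cell import arm, imaging, observe
import cv2,numpy as np
s=observe();print(s['clock'],s['position'],s['ee_rot'],s['width'])
for n in("scene","side"):
    d=imaging.get_image(n);cv2.imwrite(f"pics/{n}0.png",d["image"]);print(n,d["fx"],d["fy"],d["cx"],d["cy"],np.round(d["cam_to_world"],4).tolist())
E
```

```text
cell.py
nudge.py
pics
0.0 [ 0.26413117 -0.56588192  0.22596104] [-3.06553954e+00 -6.80230792e-01  7.48071890e-04] 0.996099079356284
scene 367.21256605237124 367.21256605237124 323.2804232974387 196.02604767473383 [[-0.8892, 0.3555, -0.288, 0.8675], [0.4572, 0.7143, -0.5299, 0.4677], [0.0174, -0.6028, -0.7977, 0.7329], [0.0, 0.0, 0.0, 1.0]]
side 423.5364018935437 423.5364018935437 321.1627869711906 196.48990254273744 [[-0.9938, -0.0804, 0.0772, 0.5637], [-0.1111, 0.6573, -0.7454, 0.6375], [0.0092, -0.7493, -0.6622, 0.6214], [0.0, 0.0, 0.0, 1.0]]
```

View pics/scene0.png

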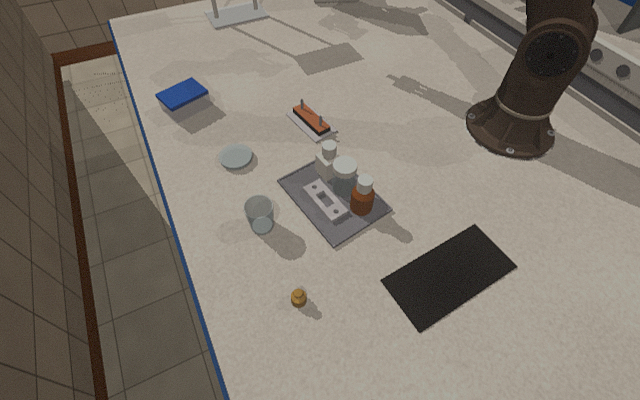

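View pics/side0.png

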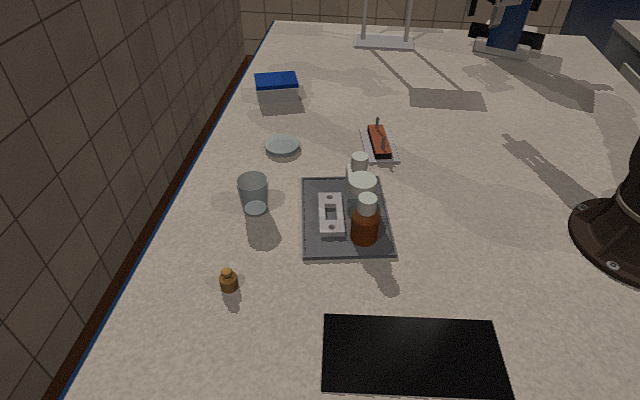

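The stand is on the far side (−y) and the mat on the near side (+y). The row runs square bottle, jar, round bottle towards the mat, with the plate behind it. Next I enlarge the crops.

```bash
python3 - <<'E'
import cv2,numpy as np
a=cv2.imread("pics/side0.png")[110:265,295:405];b=cv2.imread("pics/scene0.png")[95:250,270:400]
f=lambda i,k:cv2.resize(i,None,fx=k,fy=k,interpolation=cv2.INTER_CUBIC)
def grid(i,k,x0,y0):
    j=f(i,k)
    for x in range(0,i.shape[1],10):
        cv2.line(j,(int(x*k),0),(int(x*k),6 if (x+x0)%50 else 14),(0,0,255),1)
    for y in range(0,i.shape[0],10):
        cv2.line(j,(0,int(y*k)),(6 if (y+y0)%50 else 14,int(y*k)),(0,0,255),1)
    return j
cv2.imwrite("pics/c1.png",grid(a,3.8,295,110));cv2.imwrite("pics/c2.png",grid(b,3.8,270,95))
E
```

```text
(no output)
```

View pics/c1.png

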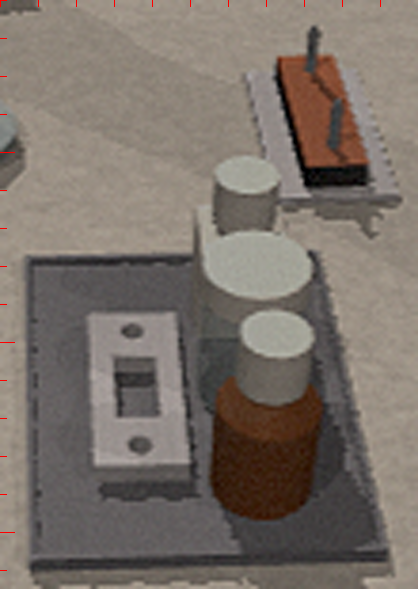

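View pics/c2.png

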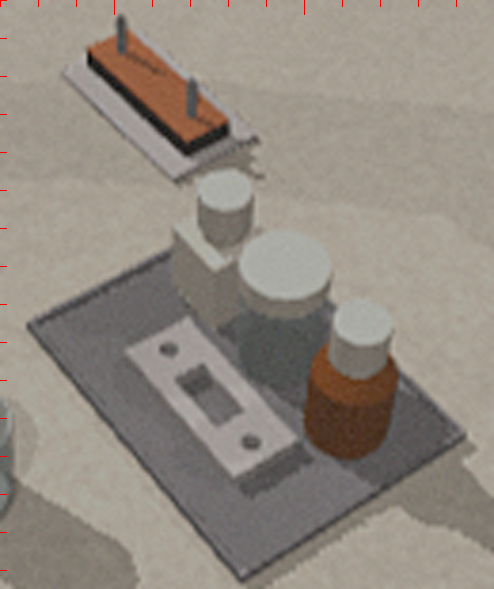

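```bash
cat > h.py <<'E'
import numpy as np
C={"scene":((367.2126,323.2804,196.0260),[[-0.8892,0.3555,-0.288,0.8675],[0.4572,0.7143,-0.5299,0.4677],[0.0174,-0.6028,-0.7977,0.7329]]),
"side":((423.5364,321.1628,196.4899),[[-0.9938,-0.0804,0.0772,0.5637],[-0.1111,0.6573,-0.7454,0.6375],[0.0092,-0.7493,-0.6622,0.6214]])}
def hit(n,p,z):
    (f,cx,cy),M=C[n];M=np.array(M)
    d=M[:,:3]@[(p[0]-cx)/f,(p[1]-cy)/f,1];o=M[:,3]
    return (o+d*(z-o[2])/d[2])[:2]
E
python3 - <<'E'
from h import *
c1=lambda p:((p[0]+.5)/3.8-.5+295,(p[1]+.5)/3.8-.5+110)
c2=lambda p:((p[0]+.5)/3.8-.5+270,(p[1]+.5)/3.8-.5+95)
L=[("sq",.106,(247,175),(225,188)),("jar",.096,(258,265),(285,262)),("rb",.111,(277,333),(362,322)),
("h1",.018,(132,331),(168,349)),("h2",.018,(140,445),(251,442)),
("pc1",.018,(87,315),(125,350)),("pc2",.018,(175,311),(187,319)),("pc3",.018,(189,464),(300,441)),("pc4",.018,(95,468),(236,480)),
("trayFL",.009,(27,258),(28,325)),("trayBL",.009,(32,558),(242,578)),("trayBR",.009,(388,552),(465,436)),
("pinA",.06,(314,28),(121,18)),("pinB",.06,(336,102),(192,82)),
("b1",.024,(277,58),(87,52)),("b2",.024,(327,53),(130,30)),("b3",.024,(368,163),(228,128)),("b4",.024,(303,167),(188,148))]
for n,z,a,b in L: print(n,hit("side",c1(a),z).round(4),hit("scene",c2(b),z).round(4))
for a,b in zip([(323,315),(494,320),(507,396),(322,388)],[(421,327),(517,266),(473,226),(382,281)]):print("mat",hit("side",a,.004).round(3),hit("scene",b,.004).round(3))
E
```

```text
sq [ 0.559  -0.0788] [ 0.5579 -0.0815]
jar [ 0.5499 -0.0143] [ 0.5496 -0.0176]
rb [0.5393 0.0548] [0.5398 0.0545]
h1 [ 0.6164 -0.0431] [ 0.6168 -0.0442]
h2 [0.6036 0.0462] [0.6033 0.0453]
pc1 [ 0.6433 -0.0537] [ 0.6423 -0.0559]
pc2 [ 0.5936 -0.0633] [ 0.5941 -0.0614]
pc3 [0.5771 0.0568] [0.5756 0.0583]
pc4 [0.6251 0.0655] [0.625  0.0661]
trayFL [ 0.6867 -0.1118] [ 0.6886 -0.1108]
trayBL [0.65   0.1216] [0.6511 0.1234]
trayBR [0.4745 0.0967] [0.476  0.0967]
pinA [ 0.5212 -0.3157] [ 0.5219 -0.3156]
pinB [ 0.5064 -0.2276] [ 0.5065 -0.2276]
b1 [ 0.5436 -0.3333] [ 0.5446 -0.3317]
b2 [ 0.5091 -0.3443] [ 0.5033 -0.341 ]
b3 [ 0.4823 -0.2153] [ 0.4864 -0.2076]
b4 [ 0.5234 -0.2058] [ 0.5226 -0.2016]
mat [0.599 0.24 ] [0.58  0.357]
mat [0.316 0.216] [0.311 0.345]
mat [0.321 0.342] [0.328 0.22 ]
mat [0.588 0.361] [0.596 0.24 ]
```

Both cameras agree to about 2 mm, and sizes and spacings match what was given. Now I swing towards the tray.

Units first: shifts go in shares of 50 mm and turns go in shares of pi rad. So 0.045 m is 0.9, -0.085 rad / 3.1416 = -0.0271.

```bash
cat >> h.py <<'E'
from scipy.spatial.transform import Rotation as Ro
def go(x,y,z,ya=None):
    """print tool-axis shift and turn to reach TCP x,y,z with tool-y along world angle ya (mod pi)"""
    from cell import arm, imaging, observe
    s=observe();R=Ro.from_rotvec(s["ee_rot"]).as_matrix()
    d=R.T@(np.array([x,y,z])-s["position"]);a=np.arctan2(R[1,1],R[0,1])
    t=0 if ya is None else -((ya-a+np.pi/2)%np.pi-np.pi/2)
    print("t=%.2f"%s["clock"],"p",s["position"].round(4),"yaw %.3f"%a,"tilt",R[:2,2].round(4),"| d",d.round(4),"turn %.3f"%t,"F",np.round(s["force"],1),"w %.3f g %.1f"%(s["width"],s["gripper_force"]))
E
echo '[[0.9, 0, 0, -0.0271, 1], [0.9, 0, 0, -0.0271, 1], [0.9, 0, 0, -0.0271, 1], [0.9, 0, 0, -0.0271, 1], [0.9, 0, 0, -0.0271, 1], [0.9, 0, 0, -0.0271, 1], [0.9, 0, 0, -0.0271, 1], [0.9, 0, 0, -0.0271, 1], [0.9, 0, 0, -0.0271, 1], [0.9, 0, 0, -0.0271, 1]]' | python3 nudge.py 30
python3 -c "
from h import *
go(.5395,.0547,.2,.152)
print(hit('side',(255,208),0),hit('scene',(262,226),0))"
```

```text
clock: 1.1
position: [0.5632, -0.2456, 0.2263]
ee_rot: [-2.51, -1.889, 0.0]
force: [0.3, -0.3, -0.1]
width: 0.997
gripper_force: 0.0
t=1.10 p [ 0.5632 -0.2456  0.2263] yaw -0.281 tilt [-0.0005  0.0002] | d [ 0.282  -0.1059  0.0263] turn -0.433 F [ 0.3 -0.3 -0.1] w 0.997 g 0.0
[ 0.7728879  -0.00768517] [ 0.77212171 -0.00481891]
```

In the tool's units: 0.03 m is 0.6, -0.144 rad / 3.1416 = -0.0458.

```bash
echo '[[0.6, 0, 0, -0.0458, 1], [0.6, 0, 0, -0.0458, 1], [0.6, 0, 0, -0.0458, 1]]' | python3 nudge.py >/dev/null
python3 -c "
from h import *
go(.5395,.0547,.15,.152)"
```

```text
t=1.40 p [ 0.5753 -0.1572  0.2263] yaw 0.154 tilt [-0.0005  0.0002] | d [ 0.2149 -0.0027  0.0763] turn 0.002 F [ 0.2  0.6 -1.4] w 0.996 g 0.0
```

In the tool's units: 0.043 m is 0.86, 0.015 m is 0.3.

```bash
echo '[[0.86, -0.01, 0.3, 0, 1], [0.86, -0.01, 0.3, 0, 1], [0.86, -0.01, 0.3, 0, 1], [0.86, -0.01, 0.3, 0, 1], [0.86, -0.014, 0.3, 0, 1], [0, 0, 0, 0, 1]]' | python3 nudge.py >/dev/null
python3 - <<'E'
from h import *
from cell import arm, imaging, observe
import cv2
go(.5395,.0547,.076,.152)
s=observe();d=imaging.get_image("wrist");cv2.imwrite("pics/w1.png",d["image"]);print(d["fx"],d["cx"],d["cy"],np.round(d["mount"],4).tolist())
E
```

```text
t=2.00 p [0.5379 0.0606 0.1501] yaw 0.157 tilt [-0.0035  0.003 ] | d [-0.0063  0.0009  0.0741] turn 0.005 F [-0.2  0.5  0.7] w 0.997 g 0.0
335.6652767755805 318.55755388447847 199.82174547783308 [[-0.0014, -0.9563, -0.2923, 0.0783], [1.0, -0.0016, 0.0003, 0.0], [-0.0007, -0.2923, 0.9563, -0.1579], [0.0, 0.0, 0.0, 1.0]]
```

View pics/w1.png

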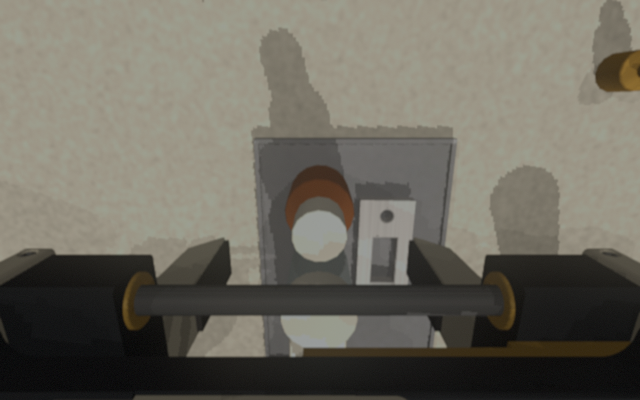

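The wrist view shows the round cap at pixel (319.5, 236). That puts it 6 mm back in tool x and centred in y, which matches the plan.

In the tool's units: 0.02 m is 0.4, 0.014 m is 0.28.

```bash
echo '[[-0.06, 0.008, 0.4, 0, 1], [-0.06, 0.008, 0.4, 0, 1], [0, 0, 0.4, 0, 1], [0, 0, 0.28, 0, 1], [0, 0, 0, 0, 1], [0, 0, 0, 0, 0], [0, 0, 0, 0, 0], [0, 0, 0, 0, 0], [0, 0, 0, 0, 0]]' | python3 nudge.py 30 
python3 -c "
from h import *
go(.5395,.0547,.076,.157)"
```

```text
clock: 2.95
position: [0.5428, 0.0477, 0.0784]
ee_rot: [2.051, 2.379, 0.001]
force: [0.5, 0.6, 0.3]
width: 0.7
gripper_force: 0.0
t=2.95 p [0.5428 0.0477 0.0784] yaw 0.148 tilt [0.0012 0.    ] | d [ 0.0074 -0.0022  0.0024] turn -0.009 F [0.5 0.6 0.3] w 0.700 g 0.0
```

The earlier reading was taken while the arm was still settling, so I correct 7 mm sideways before closing.

In the tool's units: 0.0075 m is 0.15, -0.002 m is -0.04, -0.005 rad / 3.1416 = -0.0016.

```bash
echo '[[0.15, -0.04, 0.04, -0.0016, 0.7], [0, 0, 0, 0, 0.7], [0, 0, 0, 0, 0.7]]' | python3 nudge.py >/dev/null;python3 -c "
from h import *
go(.5395,.0547,.076,.157)"
echo '[[0, 0, 0, 0, 0], [0, 0, 0, 0, 0], [0, 0, 0, 0, 0], [0, 0, 0, 0, 0], [0, 0, 0, 0, 0], [0, 0, 0, 0, 0]]' | python3 nudge.py 30 >/dev/null
python3 -c "
from h import *
go(.5395,.0547,.076,.157)"
```

```text
t=3.25 p [0.539  0.0552 0.0757] yaw 0.154 tilt [-0.0002  0.    ] | d [-0.0006  0.0004 -0.0003] turn -0.003 F [-0.7 -0.7  0.5] w 0.706 g 0.0
t=3.85 p [0.5393 0.0547 0.0757] yaw 0.153 tilt [-0.0001 -0.0001] | d [-0.      0.0002 -0.0003] turn -0.004 F [-1.2  0.2  0.1] w 0.385 g 30.0
```

In the tool's units: -0.03 m is -0.6, -0.02 m is -0.4.

```bash
echo '[[0, 0, -0.2, 0, 0], [0, 0, -0.4, 0, 0], [0, 0, -0.6, 0, 0], [0, 0, -0.2, 0, 0], [0, 0, 0, 0, 0]]' | python3 nudge.py >/dev/null;python3 -c "
from h import *
go(.547,.273,.0767,.153)"
```

```text
t=4.35 p [0.5403 0.055  0.1473] yaw 0.153 tilt [0.0032 0.0003] | d [0.2145 0.0396 0.0706] turn -0.000 F [ 0.1 -0.1 -3.6] w 0.388 g 30.0
```

In the tool's units: 0.035 m is 0.7, 0.02 m is 0.4.

```bash
echo '[[0.4, 0.08, 0, 0, 0], [0.7, 0.14, 0, 0, 0], [0.7, 0.14, 0, 0, 0], [0.7, 0.14, 0, 0, 0], [0.7, 0.12, 0, 0, 0], [0.7, 0.12, 0, 0, 0], [0.4, 0.06, 0, 0, 0], [0, 0, 0, 0, 0], [0, 0, 0, 0, 0], [0, 0, 0, 0, 0]]' | python3 nudge.py >/dev/null;python3 -c "
from h import *
go(.547,.273,.0747,.153)"
```

```text
t=5.35 p [0.546  0.2716 0.1446] yaw 0.152 tilt [-0.0012 -0.0018] | d [0.0013 0.0013 0.0699] turn -0.001 F [-0.1 -0.5 -2.2] w 0.389 g 30.0
```

In the tool's units: 0.025 m is 0.5, 0.012 m is 0.24.

```bash
echo '[[0, 0, 0.5, 0, 0], [0, 0, 0.5, 0, 0], [0, 0, 0.24, 0, 0], [0, 0, 0.12, 0, 0], [0, 0, 0, 0, 0], [0, 0, 0.04, 0, 0], [0, 0, 0, 0, 0], [0, 0, 0, 0, 0]]' | python3 nudge.py >/dev/null;python3 -c "
from h import *
go(.547,.273,.0737,.153)"
```

```text
t=6.15 p [0.5465 0.2736 0.0765] yaw 0.153 tilt [0.0011 0.0005] | d [-0.0007  0.0004  0.0028] turn -0.000 F [-0.1 -0.5 -2.4] w 0.385 g 30.0
```

In the tool's units: 0.002 m is 0.04, 0.001 m is 0.02.

```bash
echo '[[0, 0, 0.04, 0, 0], [0, 0, 0.02, 0, 0], [0, 0, 0, 0, 0], [0, 0, 0, 0, 0]]' | python3 nudge.py ;echo '[[0, 0, 0, 0, 0.6], [0, 0, 0, 0, 0.6], [0, 0, 0, 0, 0.6], [0, 0, 0, 0, 0.6], [0, 0, -0.2, 0, 0.6], [0, 0, -0.6, 0, 0.6], [0, 0, -0.8, 0, 0.6], [0, 0, 0, 0, 1], [0, 0, 0, 0, 1]]' | python3 nudge.py >/dev/null; python3 -c "
from h import *
go(.5498,-.016,.067,.153)"
```

```text
clock: 6.55
position: [0.5464, 0.2736, 0.0737]
ee_rot: [2.045, 2.384, 0.001]
force: [-2.1, -1.3, 5.6]
width: 0.386
gripper_force: 30.0
t=7.45 p [0.5467 0.2738 0.1544] yaw 0.153 tilt [0.0026 0.0012] | d [-0.287  -0.0413  0.087 ] turn -0.000 F [-0.4 -0.1  0.6] w 0.727 g 0.0
```

In the tool's units: -0.045 m is -0.9, -0.03 m is -0.6.

```bash
echo '[[-0.6, -0.08, 0, 0, 1], [-0.9, -0.12, 0, 0, 1], [-0.9, -0.14, 0, 0, 1], [-0.9, -0.14, 0, 0, 1], [-0.9, -0.14, 0, 0, 1], [-0.9, -0.12, 0, 0, 1], [-0.64, -0.08, 0.6, 0, 1], [0, 0, 0, 0, 1], [0, 0, 0, 0, 1], [0, 0, 0, 0, 1]]' | python3 nudge.py >/dev/null;python3 - <<'E'
from h import *
from cell import arm, imaging, observe
import cv2
s=observe();d=imaging.get_image("wrist");go(.5498,-.016,.067,.153);cv2.imwrite("pics/w2.png",d["image"])
E
```

```text
t=8.50 p [ 0.5494 -0.0148  0.123 ] yaw 0.155 tilt [0.0003 0.0008] | d [-0.0013  0.0002  0.056 ] turn 0.002 F [-0.1 -0.2 -0.7] w 0.999 g 0.0
```

View pics/w2.png

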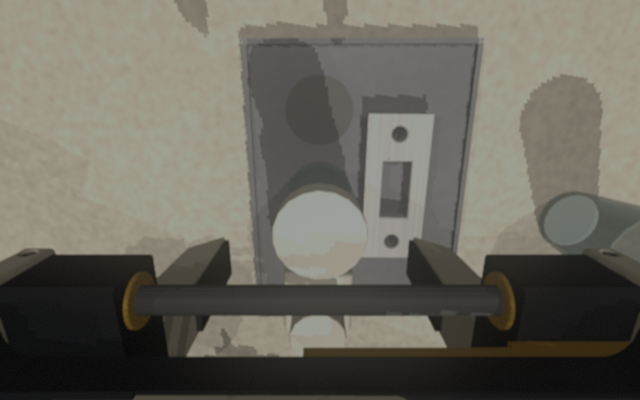

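The jar lid is centred at (320, 235), under the tool to within about 1 mm.

In the tool's units: 0.025 m is 0.5, 0.02 m is 0.4.

```bash
echo '[[-0.012, 0, 0.5, 0, 1], [0, 0, 0.4, 0, 1], [0, 0, 0.22, 0, 1], [0, 0, 0, 0, 1], [0, 0, 0, 0, 0], [0, 0, 0, 0, 0], [0, 0, 0, 0, 0], [0, 0, 0, 0, 0], [0, 0, 0, 0, 0], [0, 0, 0, 0, 0]]' | python3 nudge.py 30 >/dev/null
echo '[[0, 0, 0, 0, 0], [0, 0, 0, 0, 0], [0, 0, 0, 0, 0]]' | python3 nudge.py >/dev/null
python3 -c "
from h import *
go(.5498,-.016,.067,.153)"
```

```text
t=9.80 p [ 0.5498 -0.0171  0.0671] yaw 0.153 tilt [ 0.0008 -0.0001] | d [0.0011 0.0002 0.0001] turn -0.000 F [-0.3  0.4  5.3] w 0.623 g 30.0
```

In the tool's units: -0.03 m is -0.6, -0.02 m is -0.4.

```bash
echo '[[0, 0, -0.2, 0, 0], [0, 0, -0.4, 0, 0], [0, 0, -0.6, 0, 0], [0, 0, -0.4, 0, 0], [0, 0, 0, 0, 0], [0, 0, 0, 0, 0]]' | python3 nudge.py >/dev/null;python3 -c "
from h import *
go(.4535,.3155,.0651,.153)"
```

```text
t=10.40 p [ 0.5488 -0.0173  0.1464] yaw 0.153 tilt [-0.0005 -0.0003] | d [ 0.3435 -0.0435  0.0812] turn -0.000 F [-0.4 -0.1 -3.8] w 0.622 g 30.0
```

In the tool's units: 0.045 m is 0.9, 0.04 m is 0.8.

```bash
echo '[[0.4, -0.06, 0, 0, 0], [0.8, -0.1, 0, 0, 0], [0.9, -0.12, 0, 0, 0], [0.9, -0.12, 0, 0, 0], [0.9, -0.12, 0, 0, 0], [0.9, -0.12, 0, 0, 0], [0.9, -0.12, 0, 0, 0], [0.76, -0.08, 0, 0, 0], [0.4, -0.03, 0, 0, 0], [0, 0, 0, 0, 0]]' | python3 nudge.py >/dev/null;echo '[[0, 0, 0, 0, 0], [0, 0, 0.6, 0, 0], [0, 0, 0.5, 0, 0], [0, 0, 0.24, 0, 0], [0, 0, 0.12, 0, 0], [0, 0, 0.04, 0, 0], [0, 0, 0, 0, 0], [0, 0, 0, 0, 0]]' | python3 nudge.py >/dev/null;python3 -c "
from h import *
go(.4535,.3155,.0651,.153)"
```

```text
t=12.20 p [0.4546 0.3156 0.0726] yaw 0.153 tilt [0.0012 0.0009] | d [ 0.     -0.0012  0.0075] turn -0.000 F [ 0.1 -0.1 -3.5] w 0.624 g 30.0
```

In the tool's units: 0.004 m is 0.08, 0.002 m is 0.04.

```bash
echo '[[0, 0, 0.08, 0, 0], [0, 0, 0.04, 0, 0], [0, 0, 0.03, 0, 0], [0, 0, 0, 0, 0], [0, 0, 0, 0, 0]]' | python3 nudge.py ;echo '[[0, 0, 0, 0, 0.85], [0, 0, 0, 0, 0.85], [0, 0, 0, 0, 0.85], [0, 0, 0, 0, 0.85], [0, 0, -0.2, 0, 0.85], [0, 0, -0.6, 0, 0.85], [0, 0, -1, 0, 0.85], [0, 0, 0, 0, 1], [0, 0, 0, 0, 1]]' | python3 nudge.py >/dev/null; python3 -c "
from h import *
go(.5582,-.080,.125,.153)"
```

```text
clock: 12.7
position: [0.4543, 0.3154, 0.0651]
ee_rot: [2.045, 2.384, 0.001]
force: [-1.0, -2.2, 7.6]
width: 0.63
gripper_force: 30.0
t=13.60 p [0.4549 0.3158 0.156 ] yaw 0.153 tilt [0.0029 0.0018] | d [-0.407   0.0418  0.0306] turn -0.000 F [-0.6 -0.2  0.5] w 0.972 g 0.0
```

In the tool's units: -0.045 m is -0.9, -0.04 m is -0.8.

```bash
echo '[[-0.64, 0.06, 0, 0, 1], [-0.9, 0.1, 0, 0, 1], [-0.9, 0.1, 0, 0, 1], [-0.9, 0.1, 0, 0, 1], [-0.9, 0.1, 0, 0, 1], [-0.9, 0.1, 0, 0, 1], [-0.9, 0.1, 0, 0, 1], [-0.9, 0.1, 0.2, 0, 1], [-0.8, 0.08, 0.2, 0, 1], [-0.4, 0, 0.2, 0, 1]]' | python3 nudge.py >/dev/null;echo '[[0, 0, 0, 0, 1], [0, 0, 0, 0, 1], [0, 0, 0, 0, 1]]' | python3 nudge.py>/dev/null;python3 - <<'E'
from h import *
from cell import arm, imaging, observe
import cv2
s=observe();d=imaging.get_image("wrist");go(.5582,-.08,.072,.153);cv2.imwrite("pics/w3.png",d["image"])
E
```

```text
t=14.95 p [ 0.5575 -0.0789  0.1243] yaw 0.155 tilt [-0.      0.0006] | d [-0.0012  0.0005  0.0523] turn 0.002 F [-0.4 -0.1  0.6] w 1.002 g 0.0
```

View pics/w3.png

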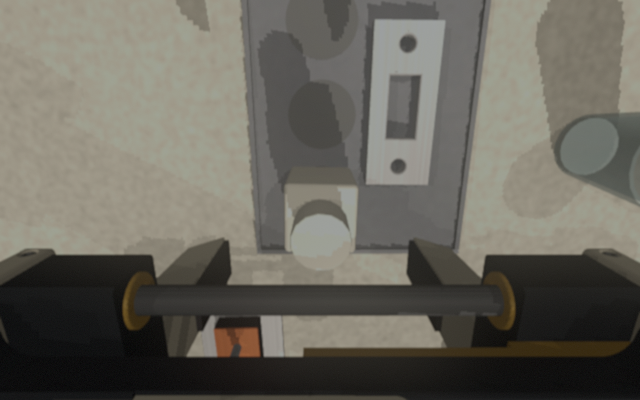

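The square cap is at (320.5, 241), under the tool to within 1 mm.

In the tool's units: 0.025 m is 0.5, -0.0006 m is -0.012.

```bash
echo '[[-0.012, 0.016, 0.5, 0, 1], [0, 0, 0.3, 0, 1], [0, 0, 0.24, 0, 1], [0, 0, 0, 0, 1], [0, 0, 0, 0, 0], [0, 0, 0, 0, 0], [0, 0, 0, 0, 0], [0, 0, 0, 0, 0], [0, 0, 0, 0, 0], [0, 0, 0, 0, 0]]' | python3 nudge.py 30 >/dev/null
echo '[[0, 0, 0, 0, 0], [0, 0, 0, 0, 0], [0, 0, 0, 0, 0], [0, 0, 0, 0, 0], [0, 0, 0, 0, 0], [0, 0, 0, 0, 0], [0, 0, 0, 0, 0]]' | python3 nudge.py >/dev/null
python3 -c "
from h import *
go(.5582,-.08,.072,.153)"
```

```text
t=16.65 p [ 0.5585 -0.0811  0.0722] yaw 0.153 tilt [ 0.0001 -0.0001] | d [ 0.0011 -0.0002  0.0002] turn -0.000 F [ 1.   0.6 -0.3] w 0.386 g 30.0
```

In the tool's units: -0.03 m is -0.6, -0.02 m is -0.4.

```bash
echo '[[0, 0, -0.2, 0, 0], [0, 0, -0.4, 0, 0], [0, 0, -0.6, 0, 0], [0, 0, -0.4, 0, 0], [0, 0, 0, 0, 0], [0, 0, 0, 0, 0]]' | python3 nudge.py >/dev/null;python3 -c "
from h import *
go(.368,.258,.0702,.153)"
```

```text
t=17.25 p [ 0.5584 -0.0812  0.1524] yaw 0.153 tilt [ 0.0005 -0.0003] | d [ 0.3642 -0.1366  0.082 ] turn -0.000 F [-0.4  0.1 -2.3] w 0.388 g 30.0
```

In the tool's units: 0.044 m is 0.88, 0.04 m is 0.8.

```bash
echo '[[0.4, -0.152, 0, 0, 0], [0.8, -0.3, 0, 0, 0], [0.88, -0.33, 0, 0, 0], [0.88, -0.33, 0, 0, 0], [0.88, -0.33, 0, 0, 0], [0.88, -0.33, 0, 0, 0], [0.88, -0.33, 0, 0, 0], [0.88, -0.33, 0, 0, 0], [0.6, -0.22, 0, 0, 0], [0.2, -0.08, 0, 0, 0]]' | python3 nudge.py >/dev/null;echo '[[0, 0, 0, 0, 0], [0, 0, 0, 0, 0], [0, 0, 0.6, 0, 0], [0, 0, 0.5, 0, 0], [0, 0, 0.24, 0, 0], [0, 0, 0.12, 0, 0], [0, 0, 0.06, 0, 0], [0, 0, 0, 0, 0], [0, 0, 0, 0, 0]]' | python3 nudge.py >/dev/null;python3 -c "
from h import *
go(.368,.258,.0702,.153)"
```

```text
t=19.15 p [0.3685 0.2582 0.0769] yaw 0.153 tilt [0.0011 0.0007] | d [-0.0001 -0.0006  0.0067] turn -0.000 F [ 0.1  0.1 -1.4] w 0.384 g 30.0
```

In the tool's units: 0.004 m is 0.08, 0.002 m is 0.04.

```bash
echo '[[0, 0, 0.08, 0, 0], [0, 0, 0.04, 0, 0], [0, 0, 0.02, 0, 0], [0, 0, 0, 0, 0], [0, 0, 0, 0, 0]]' | python3 nudge.py ;echo '[[0, 0, 0, 0, 0.6], [0, 0, 0, 0, 0.6], [0, 0, 0, 0, 0.6], [0, 0, 0, 0, 0.6], [0, 0, -0.2, 0, 0.6], [0, 0, -0.6, 0, 0.6], [0, 0, -0.8, 0, 0.7], [0, 0, 0, 0, 0.7], [0, 0, 0, 0, 0.7]]' | python3 nudge.py >/dev/null; python3 - <<'E'
from h import *
from cell import arm, imaging, observe
import cv2
go(.610,.0012,.04,.151)
d=imaging.get_image("scene");cv2.imwrite("pics/s2.png",cv2.resize(d["image"][90:340,260:530],None,fx=2.2,fy=2.2))
E
```

```text
clock: 19.65
position: [0.3685, 0.2581, 0.0701]
ee_rot: [2.045, 2.384, 0.001]
force: [-1.9, -2.4, 12.9]
width: 0.385
gripper_force: 30.0
t=20.55 p [0.3686 0.2582 0.1505] yaw 0.153 tilt [0.0023 0.0012] | d [-0.2908  0.1992  0.1107] turn 0.002 F [-0.5 -0.4 -0.2] w 0.696 g 0.0
```

View pics/s2.png

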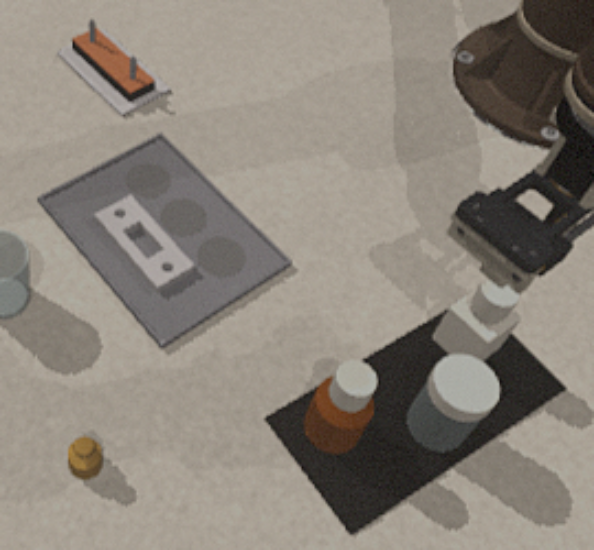

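All three containers stand on the mat, the plate is undisturbed at crop (145, 240), and the tray marks are clear. On to the plate.

In the tool's units: -0.034 m is -0.68, -0.033 m is -0.66, 0.002 rad / 3.1416 = 0.0006.

```bash
echo '[[-0.4, 0.28, 0, 0, 0.75], [-0.66, 0.45, 0, 0, 0.75], [-0.68, 0.47, 0, 0, 0.75], [-0.68, 0.47, 0, 0, 0.75], [-0.68, 0.47, 0, 0, 0.75], [-0.68, 0.47, 0, 0, 0.75], [-0.68, 0.47, 0.2, 0, 0.75], [-0.68, 0.47, 0.4, 0, 0.75], [-0.48, 0.32, 0.4, 0, 0.75], [-0.196, 0.13, 0, 0.0006, 0.75]]' | python3 nudge.py >/dev/null;echo '[[0, 0, 0, 0, 0.75], [0, 0, 0, 0, 0.75], [0, 0, 0, 0, 0.75]]' | python3 nudge.py>/dev/null;python3 - <<'E'
from h import *
from cell import arm, imaging, observe
import cv2
s=observe();d=imaging.get_image("wrist");go(.61,.0012,.009,.151);cv2.imwrite("pics/w4.png",d["image"])
E
```

```text
t=21.95 p [0.6096 0.0029 0.1002] yaw 0.153 tilt [0.0009 0.0006] | d [-0.0018  0.0001  0.0912] turn 0.002 F [-0.7  0.3  0. ] w 0.751 g 0.0
```

View pics/w4.png

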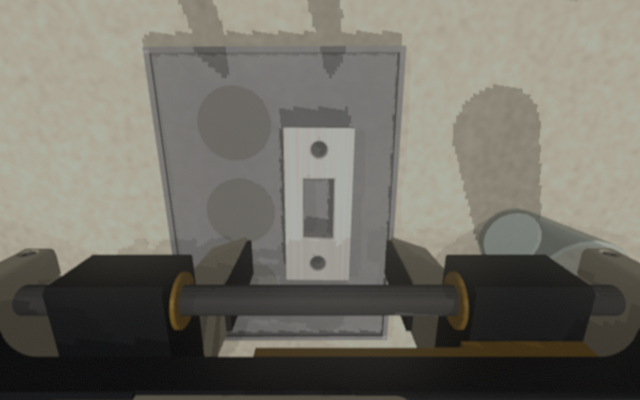

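The holes at (318.5, 149) and (318, 262) come out 89.5 mm apart, with the centre 1.8 mm back and yaw aligned. Down to grip.

In the tool's units: 0.03 m is 0.6, -0.0018 m is -0.036.

```bash
echo '[[-0.036, 0, 0.6, 0, 0.65], [0, 0, 0.6, 0, 0.65], [0, 0, 0.4, 0, 0.65], [0, 0, 0.16, 0, 0.65], [0, 0, 0.05, 0, 0.65], [0, 0, 0, 0, 0.65], [0, 0, 0, 0, 0.65], [0, 0, 0, 0, 0.65]]' | python3 nudge.py;python3 -c "
from h import *
go(.61,.0012,.009,.151)"
```

```text
clock: 22.75
position: [0.611, -0.0008, 0.0098]
ee_rot: [2.047, 2.382, 0.002]
force: [0.5, -0.2, 0.1]
width: 0.653
gripper_force: 0.0
t=22.75 p [ 0.611  -0.0008  0.0098] yaw 0.151 tilt [0.0018 0.    ] | d [ 0.0021 -0.0007  0.0008] turn -0.000 F [ 0.5 -0.2  0.1] w 0.653 g 0.0
```

In the tool's units: 0.002 m is 0.04, 0.0005 m is 0.01.

```bash
echo '[[0.04, 0, 0.01, 0, 0.65], [0, 0, 0, 0, 0.65], [0, 0, 0, 0, 0], [0, 0, 0, 0, 0], [0, 0, 0, 0, 0], [0, 0, 0, 0, 0], [0, 0, 0, 0, 0]]' | python3 nudge.py 40 >/dev/null;python3 - <<'E'
from h import *
go(.61,.0012,.009,.151)
E
echo '[[0, 0, -0.2, 0, 0], [0, 0, -0.6, 0, 0], [0, 0, -0.8, 0, 0], [0, 0, -0.6, 0, 0], [0, 0, 0, 0, 0], [0, 0, 0, 0, 0], [0, 0, 0, 0, 0]]' | python3 nudge.py >/dev/null;python3 - <<'E'
from h import *
go(.514,-.2716,.1,.167)
E
```

```text
t=23.45 p [0.61   0.0011 0.0083] yaw 0.151 tilt [ 0. -0.] | d [ 0.0001  0.     -0.0007] turn -0.000 F [-0.3 -0.6  2.1] w 0.540 g 40.0
t=24.15 p [0.6091 0.0008 0.1172] yaw 0.151 tilt [-0.0019 -0.0004] | d [-0.2551 -0.1349  0.0175] turn -0.016 F [-0.4 -0.7 -1.4] w 0.540 g 40.0
```

In the tool's units: -0.036 m is -0.72, -0.034 m is -0.68, -0.016 rad / 3.1416 = -0.0051.

```bash
echo '[[-0.4, -0.212, 0, 0, 0], [-0.66, -0.35, 0, 0, 0], [-0.72, -0.38, 0, 0, 0], [-0.72, -0.38, 0, 0, 0], [-0.72, -0.38, 0, 0, 0], [-0.72, -0.38, 0, 0, 0], [-0.68, -0.36, 0, 0, 0], [-0.36, -0.19, 0, 0, 0], [-0.122, -0.06, 0, -0.0051, 0], [0, 0, 0, 0, 0]]' | python3 nudge.py >/dev/null;echo '[[0, 0, 0, 0, 0], [0, 0, 0, 0, 0], [0, 0, 0, 0, 0]]' | python3 nudge.py>/dev/null;python3 - <<'E'
from h import *
from cell import arm, imaging, observe
import cv2
go(.514,-.2716,.08,.167)
f=lambda n,y,x:cv2.resize(imaging.get_image(n)["image"][y:y+90,x:x+95],None,fx=6,fy=6,interpolation=cv2.INTER_CUBIC)
a=f("side",100,345);b=f("scene",80,275)
cv2.imwrite("pics/p1.png",cv2.resize(np.hstack([a,b]),(800,379)))
cv2.imwrite("pics/w5.png",imaging.get_image("wrist")["image"])
E
```

```text
t=25.45 p [ 0.5159 -0.2698  0.1182] yaw 0.169 tilt [0.0002 0.0004] | d [-0.0014 -0.0021  0.0382] turn 0.002 F [ 0.7 -0.1 -2.3] w 0.538 g 40.0
```

View pics/w5.png

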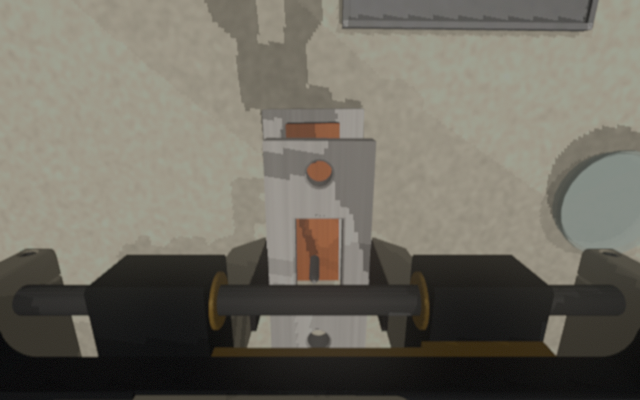

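In the tool's units: 0.02 m is 0.4, -0.0021 m is -0.042, 0.002 rad / 3.1416 = 0.0006.

```bash
echo '[[-0.028, -0.042, 0.4, 0.0006, 0], [0, 0, 0.4, 0, 0], [0, 0, 0.2, 0, 0], [0, 0, 0, 0, 0], [0, 0, 0, 0, 0], [0, 0, 0, 0, 0]]' | python3 nudge.py >/dev/null;python3 - <<'E'
from h import *
from cell import arm, imaging, observe
import cv2
go(.514,-.2716,.066,.167)
im=imaging.get_image("wrist")["image"][130:360,250:390]
a=cv2.resize(im,None,fx=2.6,fy=2.6,interpolation=cv2.INTER_CUBIC)
b=cv2.resize(imaging.get_image("side")["image"][100:200,345:415],None,fx=598/100,fy=598/100,interpolation=cv2.INTER_CUBIC)
cv2.imwrite("pics/p2.png",np.hstack([a,b[:598]]) if a.shape[0]==b.shape[0] else np.hstack([cv2.resize(a,(364,598)),b[:598]]))
E
```

```text
t=26.20 p [ 0.5142 -0.2732  0.0692] yaw 0.165 tilt [ 0.0014 -0.0006] | d [0.0016 0.0001 0.0032] turn -0.002 F [ 0.1 -0.4 -1.4] w 0.540 g 40.0
```

View pics/p2.png

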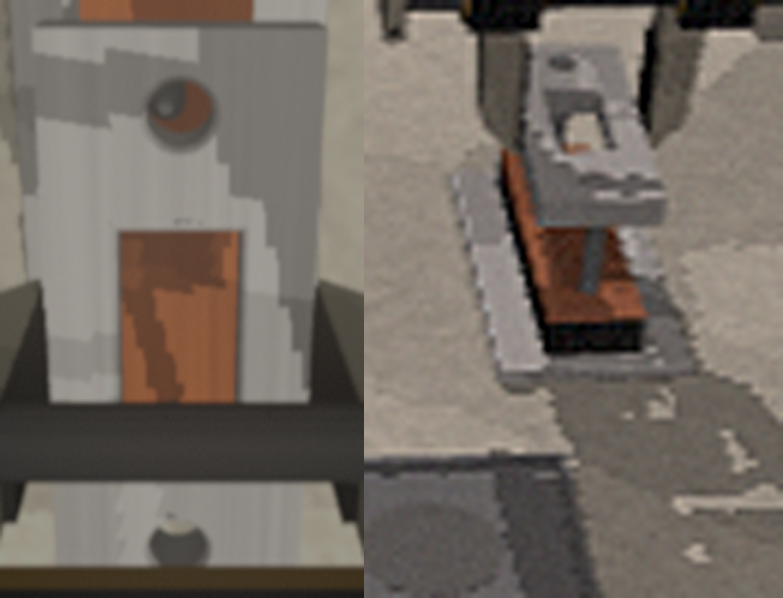

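```bash
echo '[[0, 0, 0, 0, 0], [0, 0, 0, 0, 0], [0, 0, 0, 0, 0]]' | python3 nudge.py >/dev/null;python3 - <<'E'
from h import *
from cell import arm, imaging, observe
import cv2
go(.514,-.2716,.066,.167)
im=imaging.get_image("wrist")["image"][155:190,300:340]
a=cv2.resize(im,None,fx=16,fy=16,interpolation=cv2.INTER_CUBIC)
for i in range(0,40,5):cv2.line(a,(i*16,0),(i*16,8),(0,0,255),2)
for i in range(0,35,5):cv2.line(a,(0,i*16),(8,i*16),(0,0,255),2)
cv2.imwrite("pics/p3.png",a)
E
```

```text
t=26.60 p [ 0.5134 -0.2731  0.0684] yaw 0.165 tilt [ 0.0002 -0.0002] | d [0.0014 0.0008 0.0024] turn -0.002 F [ 0.   0.3 -2. ] w 0.539 g 40.0
```

View pics/p3.png

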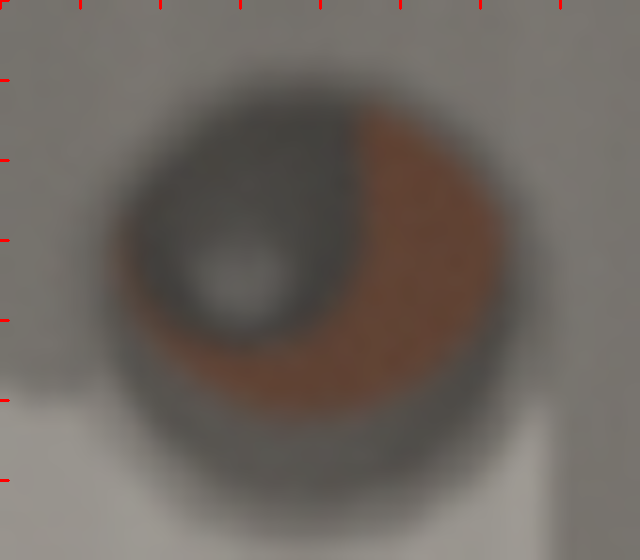

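The hole's centre comes out at tool (0.0452, 0). The pin tip, seen through it at pixel (314.7, 172), comes out at about (0.0422, −0.0018). I correct by −3 mm and −2 mm in tool axes, because this view measures hole and pin directly against each other.

In the tool's units: -0.003 m is -0.06, -0.002 m is -0.04.

```bash
echo '[[-0.06, -0.04, 0, 0, 0], [0, 0, 0, 0, 0], [0, 0, 0, 0, 0], [0, 0, 0, 0, 0], [0, 0, 0, 0, 0]]' | python3 nudge.py >/dev/null;python3 - <<'E'
from h import *
from cell import arm, imaging, observe
import cv2
go(.5119,-.2764,.066,.165)
im=imaging.get_image("wrist")["image"][155:190,300:340]
b=imaging.get_image("side")["image"][95:200,345:425]
a=cv2.resize(im,None,fx=10,fy=10,interpolation=cv2.INTER_CUBIC)
b=cv2.resize(b,None,fx=5,fy=5,interpolation=cv2.INTER_CUBIC)
a=cv2.copyMakeBorder(a,0,b.shape[0]-a.shape[0],0,0,cv2.BORDER_CONSTANT)
cv2.imwrite("pics/p4.png",np.hstack([a,b]))
E
```

```text
t=27.15 p [ 0.5119 -0.2763  0.0683] yaw 0.165 tilt [0. 0.] | d [-0.0001 -0.0001  0.0023] turn 0.000 F [ 0.3 -0.  -1.1] w 0.541 g 40.0
```

View pics/p4.png

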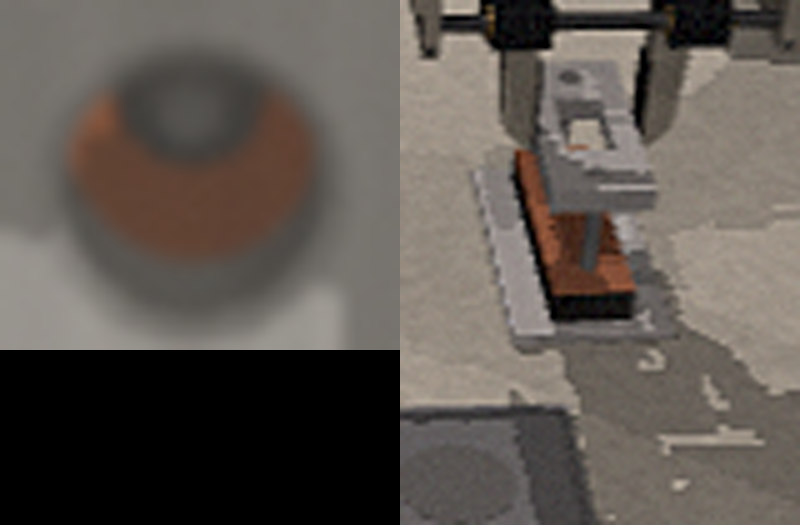

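Now the pin tip (crop 190, 105) is centred in the hole, with a residual of about 0.5 mm. Lowering while watching the force.

Units first: shifts go in shares of 50 mm and turns go in shares of pi rad. So 0.005 m is 0.1, 0.0003 m is 0.006.

```bash
echo '[[0.006, 0, 0.1, 0, 0], [0, 0, 0.08, 0, 0], [0, 0, 0.04, 0, 0], [0, 0, 0, 0, 0], [0, 0, 0, 0, 0]]' | python3 nudge.py;python3 -c "
from h import *
go(.5119,-.2764,.027,.165)"
```

```text
clock: 27.75
position: [0.5119, -0.276, 0.0571]
ee_rot: [-2.031, -2.397, 0.0]
force: [-0.0, 0.3, -1.6]
width: 0.542
gripper_force: 40.0
t=27.75 p [ 0.5119 -0.276   0.0571] yaw 0.165 tilt [-0.0002  0.0001] | d [-0.0004 -0.      0.0301] turn -0.000 F [-0.   0.3 -1.6] w 0.542 g 40.0
```

In the tool's units: 0.006 m is 0.12, 0.004 m is 0.08.

```bash
echo '[[0, 0, 0.12, 0, 0], [0, 0, 0.12, 0, 0], [0, 0, 0.08, 0, 0], [0, 0, 0, 0, 0], [0, 0, 0, 0, 0]]' | python3 nudge.py;echo '[[0, 0, 0.12, 0, 0], [0, 0, 0.06, 0, 0], [0, 0, 0.04, 0, 0], [0, 0, 0, 0, 0], [0, 0, 0, 0, 0]]' | python3 nudge.py
```

```text
clock: 28.25
position: [0.5118, -0.2759, 0.041]
ee_rot: [-2.031, -2.397, 0.0]
force: [0.1, -0.2, -1.4]
width: 0.539
gripper_force: 40.0
clock: 28.75
position: [0.5119, -0.276, 0.0302]
ee_rot: [-2.031, -2.397, -0.0]
force: [0.7, -0.5, -1.0]
width: 0.539
gripper_force: 40.0
```

Threaded without contact. Seating it now.

In the tool's units: 0.002 m is 0.04, 0.001 m is 0.02.

```bash
echo '[[0, 0, 0.04, 0, 0], [0, 0, 0.02, 0, 0], [0, 0, 0.02, 0, 0], [0, 0, 0, 0, 0], [0, 0, 0, 0, 0]]' | python3 nudge.py;echo '[[0, 0, 0, 0, 0.65], [0, 0, 0, 0, 0.65], [0, 0, 0, 0, 0.65], [0, 0, 0, 0, 0.65], [0, 0, -0.2, 0, 0.65], [0, 0, -0.6, 0, 0.65], [0, 0, -1, 0, 0.65], [0, 0, -0.6, 0, 0.65], [0, 0, 0, 0, 0.65], [0, 0, 0, 0, 0.65]]' | python3 nudge.py; python3 - <<'E'
from h import *
from cell import arm, imaging, observe
import cv2
a=imaging.get_image("side")["image"][100:180,345:425];b=imaging.get_image("scene")["image"][80:160,275:355];c=imaging.get_image("wrist")["image"][120:320,220:420]
r=lambda i:cv2.resize(i,(266,266),interpolation=cv2.INTER_CUBIC)
cv2.imwrite("pics/p5.png",np.hstack([r(a),r(b),r(c)]))
go(.3685,.2581,.11,.153)
E
```

```text
clock: 29.25
position: [0.5119, -0.276, 0.0263]
ee_rot: [2.031, 2.397, -0.0]
force: [-0.6, 0.4, 0.7]
width: 0.537
gripper_force: 40.0
clock: 30.25
position: [0.5122, -0.2763, 0.1474]
ee_rot: [2.03, 2.395, 0.0]
force: [-0.2, 0.3, -0.2]
width: 0.647
gripper_force: 0.0
t=30.40 p [ 0.511  -0.2758  0.1452] yaw 0.165 tilt [-0.0019  0.0008] | d [ 0.55   -0.0529  0.0359] turn 0.012 F [ 0.  -0.6 -0. ] w 0.648 g 0.0
```

View pics/p5.png

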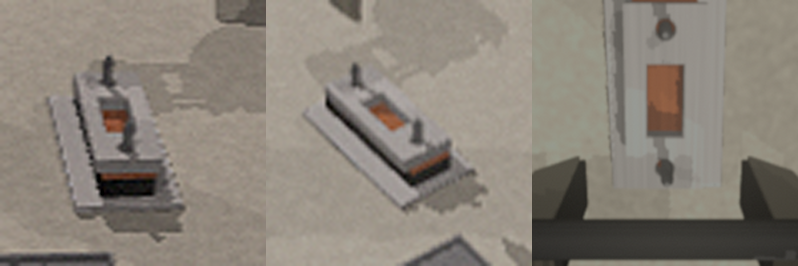

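The plate lies flat on the block with both pins through its holes. Now the containers go back, the square bottle first.

In the tool's units: 0.045 m is 0.9, 0.025 m is 0.5, 0.012 rad / 3.1416 = 0.0038.

```bash
echo '[[0.5, -0.048, 0, 0.0038, 0.75], [0.9, -0.086, 0, 0, 0.75], [0.9, -0.086, 0, 0, 0.75], [0.9, -0.086, 0, 0, 0.75], [0.9, -0.086, 0, 0, 0.75], [0.9, -0.086, 0, 0, 0.75], [0.9, -0.086, 0, 0, 0.75], [0.9, -0.086, 0, 0, 0.75], [0.9, -0.086, 0, 0, 0.75], [0.9, -0.086, 0, 0, 0.75]]' | python3 nudge.py >/dev/null;echo '[[0.9, -0.086, 0, 0, 0.75], [0.9, -0.086, 0, 0, 0.75], [0.44, -0.04, 0, 0, 0.75], [0, 0, 0, 0, 0.75], [0, 0, 0, 0, 0.75], [0, 0, 0, 0, 0.75]]' | python3 nudge.py>/dev/null;python3 -c "
from h import *
go(.3685,.2581,.0702,.153)"
```

```text
t=32.00 p [0.378  0.2502 0.1455] yaw 0.151 tilt [-0.0012 -0.0014] | d [ 0.0094 -0.0081  0.0753] turn -0.002 F [ 0.4 -0.2  0.1] w 0.751 g 0.0
```

In the tool's units: 0.02 m is 0.4, 0.0094 m is 0.188, -0.002 rad / 3.1416 = -0.0006.

```bash
echo '[[0.188, -0.162, 0.4, -0.0006, 0.6], [0, 0, 0, 0, 0.6], [0, 0, 0, 0, 0.6], [0, 0, 0, 0, 0.6], [0, 0, 0, 0, 0.6]]' | python3 nudge.py>/dev/null;python3 -c "
from h import *
go(.3685,.2581,.0702,.153)"
```

```text
t=32.50 p [0.3693 0.2594 0.1268] yaw 0.154 tilt [0.0009 0.0002] | d [-0.0012 -0.001   0.0566] turn 0.001 F [0.1 0.4 0.1] w 0.596 g 0.0
```

In the tool's units: 0.025 m is 0.5, 0.02 m is 0.4, 0.001 rad / 3.1416 = 0.0003.

```bash
echo '[[-0.012, -0.012, 0.5, 0.0003, 0.6], [0, 0, 0.4, 0, 0.6], [0, 0, 0.22, 0, 0.6], [0, 0, 0, 0, 0.6], [0, 0, 0, 0, 0.6], [0, 0, 0, 0, 0.6]]' | python3 nudge.py>/dev/null;python3 -c "
from h import *
go(.3685,.2581,.0702,.153)"
```

```text
t=33.10 p [0.3686 0.2596 0.0711] yaw 0.154 tilt [0.0012 0.0008] | d [-0.0014 -0.0003  0.0009] turn 0.001 F [ 0.7 -0.5  0.4] w 0.596 g 0.0
```

In the tool's units: -0.0013 m is -0.026, 0.0005 m is 0.01, 0.001 rad / 3.1416 = 0.0003.

```bash
echo '[[-0.026, -0.006, 0.01, 0.0003, 0.6], [0, 0, 0, 0, 0.6], [0, 0, 0, 0, 0.6], [0, 0, 0, 0, 0], [0, 0, 0, 0, 0], [0, 0, 0, 0, 0], [0, 0, 0, 0, 0], [0, 0, 0, 0, 0], [0, 0, 0, 0, 0]]' | python3 nudge.py 30 >/dev/null;python3 -c "
from h import *
go(.3685,.2581,.0702,.153)"
echo '[[0, 0, -0.2, 0, 0], [0, 0, -0.4, 0, 0], [0, 0, -0.6, 0, 0], [0, 0, -0.4, 0, 0], [0, 0, 0, 0, 0], [0, 0, 0, 0, 0]]' | python3 nudge.py >/dev/null;python3 -c "
from h import *
go(.5585,-.0811,.0722,.153)"
```

```text
t=34.00 p [0.3679 0.2577 0.0697] yaw 0.153 tilt [ 0. -0.] | d [ 0.0003  0.0006 -0.0005] turn -0.000 F [ 0.4  0.3 -0.1] w 0.386 g 30.0
t=34.60 p [0.3679 0.2575 0.1499] yaw 0.153 tilt [ 0.0007 -0.    ] | d [-0.3636  0.1368  0.0778] turn -0.000 F [ 0.  -0.1 -2.4] w 0.388 g 30.0
```

In the tool's units: -0.044 m is -0.88, -0.04 m is -0.8.

```bash
echo '[[-0.4, 0.152, 0, 0, 0], [-0.8, 0.3, 0, 0, 0], [-0.88, 0.33, 0, 0, 0], [-0.88, 0.33, 0, 0, 0], [-0.88, 0.33, 0, 0, 0], [-0.88, 0.33, 0, 0, 0], [-0.88, 0.33, 0, 0, 0], [-0.88, 0.33, 0, 0, 0], [-0.6, 0.24, 0, 0, 0], [-0.192, 0.074, 0, 0, 0]]' | python3 nudge.py >/dev/null;echo '[[0, 0, 0, 0, 0], [0, 0, 0, 0, 0], [0, 0, 0.6, 0, 0], [0, 0, 0.5, 0, 0], [0, 0, 0.2, 0, 0], [0, 0, 0.08, 0, 0], [0, 0, 0, 0, 0], [0, 0, 0, 0, 0], [0, 0, 0, 0, 0]]' | python3 nudge.py >/dev/null;python3 -c "
from h import *
go(.5585,-.0811,.0717,.153)"
```

```text
t=36.50 p [ 0.5597 -0.0806  0.0818] yaw 0.153 tilt [ 0.0018 -0.0002] | d [-0.0003 -0.0013  0.0101] turn -0.000 F [ 0.1 -0.  -1.5] w 0.390 g 30.0
```

In the tool's units: 0.005 m is 0.1, 0.002 m is 0.04.

```bash
echo '[[-0.008, -0.018, 0.1, 0, 0], [0, 0, 0.04, 0, 0], [0, 0, 0, 0, 0], [0, 0, 0, 0, 0], [0, 0, 0, 0, 0]]' | python3 nudge.py >/dev/null;python3 -c "
from h import *
go(.5585,-.0811,.0717,.153)"
```

```text
t=37.00 p [ 0.5583 -0.0812  0.0738] yaw 0.153 tilt [0.0002 0.    ] | d [0.0001 0.0002 0.0021] turn -0.000 F [-0.5  0.8 -2.1] w 0.387 g 30.0
```

In the tool's units: 0.0015 m is 0.03, 0.0006 m is 0.012.

```bash
echo '[[0, 0, 0.03, 0, 0], [0, 0, 0.012, 0, 0], [0, 0, 0, 0, 0], [0, 0, 0, 0, 0]]' | python3 nudge.py ;echo '[[0, 0, 0, 0, 0.6], [0, 0, 0, 0, 0.6], [0, 0, 0, 0, 0.6], [0, 0, 0, 0, 0.6], [0, 0, -0.2, 0, 0.6], [0, 0, -0.6, 0, 0.6], [0, 0, -1, 0, 0.6], [0, 0, 0, 0, 0.85], [0, 0, 0, 0, 0.85], [0, 0, 0, 0, 0.85]]' | python3 nudge.py >/dev/null; python3 -c "
from h import *
go(.4543,.3154,.11,.153)"
```

```text
clock: 37.4
position: [0.5582, -0.0812, 0.0717]
ee_rot: [2.045, 2.385, 0.0]
force: [-0.8, -0.2, -0.0]
width: 0.384
gripper_force: 30.0
t=38.40 p [ 0.5576 -0.0814  0.1612] yaw 0.153 tilt [-0.0009 -0.0002] | d [ 0.4079 -0.0416  0.0512] turn -0.000 F [ 0.1 -1.  -0.4] w 0.810 g 0.0
```

In the tool's units: 0.045 m is 0.9, 0.04 m is 0.8.

```bash
echo '[[0.5, -0.052, 0, 0, 0.85], [0.9, -0.092, 0, 0, 0.85], [0.9, -0.092, 0, 0, 0.85], [0.9, -0.092, 0, 0, 0.85], [0.9, -0.092, 0, 0, 0.85], [0.9, -0.092, 0, 0, 0.85], [0.9, -0.092, 0, 0, 0.85], [0.9, -0.092, 0, 0, 0.85], [0.8, -0.08, 0.4, 0, 0.85], [0.56, -0.056, 0.4, 0, 0.85]]' | python3 nudge.py >/dev/null;echo '[[0, 0, 0, 0, 0.85], [0, 0, 0, 0, 0.85], [0, 0, 0, 0, 0.85], [0, 0, 0, 0, 0.85]]' | python3 nudge.py>/dev/null;python3 -c "
from h import *
go(.4543,.3154,.0651,.153)"
```

```text
t=39.80 p [0.4558 0.3143 0.1219] yaw 0.151 tilt [ 0.0006 -0.0005] | d [ 0.0014 -0.0013  0.0568] turn -0.002 F [ 0.2 -0.3 -0.5] w 0.849 g 0.0
```

In the tool's units: 0.025 m is 0.5, 0.02 m is 0.4, -0.002 rad / 3.1416 = -0.0006.

```bash
echo '[[0.028, -0.026, 0.5, -0.0006, 0.85], [0, 0, 0.4, 0, 0.85], [0, 0, 0.22, 0, 0.85], [0, 0, 0, 0, 0.85], [0, 0, 0, 0, 0.85], [0, 0, 0, 0, 0.85], [0, 0, 0, 0, 0.85]]' | python3 nudge.py>/dev/null;python3 -c "
from h import *
go(.4543,.3154,.0651,.153)"
```

```text
t=40.50 p [0.4539 0.3172 0.0665] yaw 0.155 tilt [0.0012 0.0009] | d [-0.0018  0.0001  0.0014] turn 0.002 F [-0.4 -0.5  0.4] w 0.850 g 0.0
```

In the tool's units: -0.0014 m is -0.028, 0.0008 m is 0.016, 0.002 rad / 3.1416 = 0.0006.

```bash
echo '[[-0.028, 0, 0.016, 0.0006, 0.85], [0, 0, 0, 0, 0.85], [0, 0, 0, 0, 0.85], [0, 0, 0, 0, 0], [0, 0, 0, 0, 0], [0, 0, 0, 0, 0], [0, 0, 0, 0, 0], [0, 0, 0, 0, 0], [0, 0, 0, 0, 0]]' | python3 nudge.py 30 >/dev/null;python3 -c "
from h import *
go(.4543,.3154,.0651,.153)"
echo '[[0, 0, -0.2, 0, 0], [0, 0, -0.4, 0, 0], [0, 0, -0.6, 0, 0], [0, 0, -0.6, 0, 0], [0, 0, 0, 0, 0], [0, 0, 0, 0, 0]]' | python3 nudge.py >/dev/null;python3 -c "
from h import *
go(.5498,-.0171,.0671,.153)"
```

```text
t=41.40 p [0.4538 0.3155 0.0648] yaw 0.153 tilt [0.0002 0.0001] | d [-0.0002  0.0005 -0.0003] turn -0.000 F [ 0.9  0.5 -0.4] w 0.627 g 30.0
t=42.00 p [0.4536 0.3153 0.1553] yaw 0.153 tilt [0.0008 0.0002] | d [-0.3432  0.0444  0.0882] turn -0.000 F [ 0.  -1.  -4.2] w 0.626 g 30.0
```

In the tool's units: -0.045 m is -0.9, -0.04 m is -0.8.

```bash
echo '[[-0.4, 0.052, 0, 0, 0], [-0.8, 0.104, 0, 0, 0], [-0.9, 0.116, 0, 0, 0], [-0.9, 0.116, 0, 0, 0], [-0.9, 0.116, 0, 0, 0], [-0.9, 0.116, 0, 0, 0], [-0.9, 0.116, 0, 0, 0], [-0.7, 0.09, 0, 0, 0], [-0.34, 0.044, 0, 0, 0], [-0.12, 0.018, 0, 0, 0]]' | python3 nudge.py >/dev/null;echo '[[0, 0, 0, 0, 0], [0, 0, 0, 0, 0], [0, 0, 0.4, 0, 0], [0, 0, 0.4, 0, 0], [0, 0, 0, 0, 0], [0, 0, 0, 0, 0], [0, 0, 0, 0, 0]]' | python3 nudge.py >/dev/null;python3 -c "
from h import *
go(.5498,-.0171,.0668,.153)"
```

```text
t=43.70 p [ 0.5503 -0.0159  0.1159] yaw 0.154 tilt [0.0014 0.0003] | d [-0.0012 -0.0008  0.0491] turn 0.001 F [ 0.3 -0.6 -2.9] w 0.627 g 30.0
```

In the tool's units: 0.02 m is 0.4, 0.015 m is 0.3.

```bash
echo '[[-0.012, -0.012, 0.4, 0, 0], [0, 0, 0.3, 0, 0], [0, 0, 0.12, 0, 0], [0, 0, 0.06, 0, 0], [0, 0, 0, 0, 0], [0, 0, 0, 0, 0], [0, 0, 0, 0, 0]]' | python3 nudge.py >/dev/null;python3 -c "
from h import *
go(.5498,-.0171,.0668,.153)"
```

```text
t=44.40 p [ 0.5498 -0.0174  0.0715] yaw 0.153 tilt [ 0.0012 -0.    ] | d [0.0003 0.0001 0.0047] turn -0.000 F [ 0.1  0.6 -3.5] w 0.626 g 30.0
```

In the tool's units: 0.002 m is 0.04, 0.0015 m is 0.03.

```bash
echo '[[0.01, 0, 0.04, 0, 0], [0, 0, 0.03, 0, 0], [0, 0, 0.02, 0, 0], [0, 0, 0, 0, 0], [0, 0, 0, 0, 0]]' | python3 nudge.py ;echo '[[0, 0, 0, 0, 0.85], [0, 0, 0, 0, 0.85], [0, 0, 0, 0, 0.85], [0, 0, 0, 0, 0.85], [0, 0, -0.2, 0, 0.85], [0, 0, -0.6, 0, 0.85], [0, 0, -1, 0, 0.85], [0, 0, 0, 0, 0.6], [0, 0, 0, 0, 0.6], [0, 0, 0, 0, 0.6]]' | python3 nudge.py >/dev/null; python3 -c "
from h import *
go(.5464,.2736,.12,.153)"
```

```text
clock: 44.9
position: [0.5493, -0.0169, 0.0668]
ee_rot: [2.045, 2.384, 0.0]
force: [-2.6, 0.0, 4.6]
width: 0.628
gripper_force: 30.0
t=45.90 p [ 0.5486 -0.0172  0.1559] yaw 0.153 tilt [-0.0008 -0.0003] | d [0.2877 0.0421 0.0358] turn -0.000 F [-0.5 -0.2  0.2] w 0.639 g 0.0
```

In the tool's units: 0.045 m is 0.9, 0.028 m is 0.56.

```bash
echo '[[0.5, 0.074, 0, 0, 0.6], [0.9, 0.132, 0, 0, 0.6], [0.9, 0.132, 0, 0, 0.6], [0.9, 0.132, 0, 0, 0.6], [0.9, 0.132, 0, 0, 0.6], [0.9, 0.132, 0, 0, 0.6], [0.56, 0.08, 0.4, 0, 0.6], [0.194, 0.028, 0.2, 0, 0.6], [0, 0, 0, 0, 0.6], [0, 0, 0, 0, 0.6]]' | python3 nudge.py >/dev/null;echo '[[0, 0, 0, 0, 0.6], [0, 0, 0, 0, 0.6]]' | python3 nudge.py>/dev/null;python3 -c "
from h import *
go(.5464,.2736,.0737,.153)"
```

```text
t=47.10 p [0.5478 0.2722 0.1269] yaw 0.151 tilt [ 0.001  -0.0004] | d [ 0.0016 -0.0012  0.0532] turn -0.002 F [-0.2 -0.5  0.9] w 0.602 g 0.0
```

In the tool's units: 0.025 m is 0.5, -0.0012 m is -0.024.

```bash
echo '[[0.006, -0.024, 0.5, 0, 0.6], [0, 0, 0.36, 0, 0.6], [0, 0, 0.2, 0, 0.6], [0, 0, 0, 0, 0.6], [0, 0, 0, 0, 0.6], [0, 0, 0, 0, 0.6], [0, 0, 0, 0, 0.6]]' | python3 nudge.py>/dev/null;python3 -c "
from h import *
go(.5464,.2736,.0737,.153)"
echo '[[0, 0, 0, 0, 0.6], [0, 0, 0, 0, 0.6]]' | python3 nudge.py>/dev/null;python3 -c "
from h import *
go(.5464,.2736,.0737,.153)"
```

```text
t=47.80 p [0.5462 0.2742 0.0743] yaw 0.153 tilt [0.0013 0.0007] | d [-0.0007  0.0001  0.0006] turn -0.000 F [0.  0.6 0.3] w 0.600 g 0.0
t=48.00 p [0.5459 0.274  0.0736] yaw 0.153 tilt [0.0004 0.0001] | d [-0.0005  0.0005 -0.0001] turn -0.000 F [-0.6 -0.2  0.1] w 0.599 g 0.0
```

In the tool's units: -0.0005 m is -0.01.

```bash
echo '[[-0.01, 0.01, 0, 0, 0.6], [0, 0, 0, 0, 0.6], [0, 0, 0, 0, 0], [0, 0, 0, 0, 0], [0, 0, 0, 0, 0], [0, 0, 0, 0, 0], [0, 0, 0, 0, 0], [0, 0, 0, 0, 0]]' | python3 nudge.py 30 >/dev/null;python3 -c "
from h import *
go(.5464,.2736,.0737,.153)"
echo '[[0, 0, -0.2, 0, 0], [0, 0, -0.4, 0, 0], [0, 0, -0.6, 0, 0], [0, 0, -0.6, 0, 0], [0, 0, 0, 0, 0], [0, 0, 0, 0, 0]]' | python3 nudge.py >/dev/null;python3 -c "
from h import *
go(.5393,.0547,.0757,.153)"
```

```text
t=48.80 p [0.5463 0.2735 0.0733] yaw 0.153 tilt [-0. -0.] | d [ 0.0001  0.0001 -0.0004] turn -0.000 F [0.3 0.1 0.2] w 0.384 g 30.0
t=49.40 p [0.5464 0.2734 0.1639] yaw 0.153 tilt [0.0011 0.0002] | d [-0.2151 -0.0404  0.0882] turn -0.000 F [ 0.1  0.2 -2.7] w 0.388 g 30.0
```

In the tool's units: -0.04 m is -0.8, -0.038 m is -0.76.

```bash
echo '[[-0.4, -0.076, 0, 0, 0], [-0.7, -0.132, 0, 0, 0], [-0.8, -0.15, 0, 0, 0], [-0.8, -0.15, 0, 0, 0], [-0.76, -0.142, 0, 0, 0], [-0.5, -0.094, 0, 0, 0], [-0.24, -0.046, 0, 0, 0], [-0.1, -0.018, 0, 0, 0], [0, 0, 0, 0, 0], [0, 0, 0, 0, 0]]' | python3 nudge.py >/dev/null;echo '[[0, 0, 0.4, 0, 0], [0, 0, 0.4, 0, 0], [0, 0, 0, 0, 0], [0, 0, 0, 0, 0], [0, 0, 0, 0, 0]]' | python3 nudge.py >/dev/null;python3 -c "
from h import *
go(.5393,.0547,.0753,.153)"
```

```text
t=50.90 p [0.5398 0.0558 0.1243] yaw 0.154 tilt [0.0014 0.0006] | d [-0.0011 -0.0007  0.049 ] turn 0.001 F [ 0.2 -0.5 -3. ] w 0.383 g 30.0
```

In the tool's units: 0.02 m is 0.4, 0.015 m is 0.3.

```bash
echo '[[-0.006, -0.008, 0.4, 0, 0], [0, 0, 0.3, 0, 0], [0, 0, 0.12, 0, 0], [0, 0, 0.06, 0, 0], [0, 0, 0, 0, 0], [0, 0, 0, 0, 0], [0, 0, 0, 0, 0]]' | python3 nudge.py >/dev/null;python3 -c "
from h import *
go(.5393,.0547,.0753,.153)"
```

```text
t=51.60 p [0.5392 0.0546 0.08  ] yaw 0.153 tilt [0.0011 0.0001] | d [0.0001 0.0001 0.0047] turn -0.000 F [ 0.3 -0.4 -2.3] w 0.384 g 30.0
```

In the tool's units: 0.002 m is 0.04, 0.0015 m is 0.03.

```bash
echo '[[0.008, 0.002, 0.04, 0, 0], [0, 0, 0.03, 0, 0], [0, 0, 0.02, 0, 0], [0, 0, 0, 0, 0], [0, 0, 0, 0, 0]]' | python3 nudge.py ;echo '[[0, 0, 0, 0, 0.6], [0, 0, 0, 0, 0.6], [0, 0, 0, 0, 0.6], [0, 0, 0, 0, 0.6], [0, 0, -0.2, 0, 0.6], [0, 0, -0.6, 0, 0.6], [0, 0, -1, 0, 0.6], [0, 0, -0.8, 0, 0.8], [0, 0, 0, 0, 0.8], [0, 0, 0, 0, 0.8]]' | python3 nudge.py >/dev/null; echo '[[0.8, 0, 0, 0, 0.8], [0.9, 0, 0, 0, 0.8], [0.9, 0, 0, 0, 0.8], [0.9, 0, 0, 0, 0.8], [0, 0, 0, 0, 0.8], [0, 0, 0, 0, 0.8], [0, 0, 0, 0, 0.8], [0, 0, 0, 0, 0.8]]' | python3 nudge.py
python3 - <<'E'
from cell import arm, imaging, observe
import cv2,numpy as np
for n,(y,x) in(("scene",(slice(90,260),slice(270,400))),("side",(slice(100,270),slice(295,405)))):
    a=cv2.imread(f"pics/{n}0.png")[y,x];b=imaging.get_image(n)["image"][y,x]
    d=(cv2.absdiff(a,b).max(2)>45).astype(np.uint8)
    k,l,s,c=cv2.connectedComponentsWithStats(d)
    print(n,d.sum(),[(r[0]+x.start,r[1]+y.start,r[2],r[3],r[4]) for r in s[1:].tolist() if r[4]>12])
E
```

```text
clock: 52.1
position: [0.5388, 0.0549, 0.0752]
ee_rot: [2.045, 2.384, -0.0]
force: [-1.9, -0.9, 5.5]
width: 0.387
gripper_force: 30.0
clock: 53.9
position: [0.5125, 0.226, 0.2043]
ee_rot: [2.048, 2.382, -0.002]
force: [0.2, -0.5, -0.1]
width: 0.798
gripper_force: 0.0
scene 759 [(293, 103, 37, 29, 323), (389, 173, 11, 30, 213), (313, 180, 24, 22, 97), (314, 199, 9, 9, 27), (325, 210, 14, 10, 44)]
side 5464 [(368, 100, 37, 67, 1653), (320, 150, 85, 87, 3264), (384, 197, 21, 8, 152), (319, 207, 9, 12, 53), (337, 207, 6, 12, 34), (329, 208, 7, 5, 21), (320, 224, 16, 8, 40), (338, 227, 6, 5, 14), (321, 231, 26, 11, 111)]
```

The numeric before/after comparison in the scene camera shows changes only where the plate was, at the stand, and one at the crop's right edge, which I take to be the arm. The containers look just as they did at the start, so I hand in.

```bash
python3 -c "
from cell import arm, imaging, observe
print(arm.sign_off())"
```

```text
the job is handed in; nothing more can be done
None
```

The job is handed in at about 54 s of the 144 s allowed: the plate lies flat over both pins, and all three containers are back upright, set down within about 1 mm of where they were picked up (by the arm's own readings); the hand-in returned no verdict.

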